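Deal reagent vials to two analyser carriers

ROBOT

A 6-joint arm with a two-finger parallel gripper is mounted at the origin on the work surface; the furniture and walls round the work are solid. World frame = base frame: x ahead of the robot, y to its left, z up, the work surface at z = 0. Lengths are in mm, angles in rad, forces in N, time in s.
With the tool pointing down it reaches from about 375 to 750 mm from the base axis. Payload 9 kg.
Tool frame: the origin (TCP) lies on the centre line of the jaws, within the pads' length; the fingertips stand 22 mm ahead of it and the grasp point (between the pads) lies 3 mm ahead of it; z points along the fingers, y is the line along which they close (so a half turn about z gives the same grasp; the last joint's range is limited). The gripper opens to 85 mm and grips with 20 to 120 N. Pads are 22 mm wide; open, the fingers measure 114 mm over their backs; the gripper's body (76 mm by 85 mm) begins 54 mm behind the grasp point. The pads swing forward as they close: fully open they stand 13 mm farther back than shut.
Start: joints at [-1.464, 0.104, 0.097, 1.564, 0, 1.353], TCP at [191.482, -568.655, 253.331] pointing down, gripper open.
Joint ranges: [-2.99, 2.99], [-0.84, 1.86], [-1.1, 1.16], [-1.84, 2.11], [-1.51, 1.56], [-3.14, 3.14]. Speed limits (rad/s): [2.22, 2.22, 2.57, 3.14, 3.14, 3.14].

INTERFACE

Orientations are given as a unit quaternion [w, x, y, z].
In Python, from plant import manip, vision, job, finder gives the robot as it stands.
- The arm moves only by the tool apply_moves, never from a script. Its argument "moves" is text: rows parted by semicolons, each of 7 numbers parted by spaces: the opening, from 0 (shut) to 1 (fully open), then the shift along the world's x, y, z scaled (see below), then the turn, a rotation vector about the world's x, y, z scaled (see below). In form: claw tx ty tz rx ry rz; .... A call has 1 to 10 rows; each row is the pose to reach, as a shift and turn from the pose commanded when the call began; what a row does not reach only later rows make up. The controller multiplies each number of a shift by 120 mm and each number of a turn by 45 degrees. A row lasts 1/8 s, in which the tool goes at most 62.5 mm and 10.7 degrees, less where a joint would pass 70% of its speed; a pose out of reach is approached as far as the arm can. A call with a number of a shift or a turn outside -1 to 1 is refused whole. A call with a gripper value outside its range is refused whole. The fingers move at their own pace and stop on an object; "squeeze" is the grip in N (left out, the last holds). Time passes only in rows, so rows that repeat a pose let the fingers close. It gives the time, the measured TCP pose, the force, the opening and the grip force at its end, in the units of the state.
- manip.sense(): the state, without advancing time (a new reading comes with each control period).
- vision.read_camera(name): name is "side" or "top"; returns a dict with "img" (400x640x3 uint8, red, green, blue), "z_map" (400x640 float32, mm along the optical axis (not along the pixel's ray), 0 where there is no reading), "K" (3x3 intrinsics, pixels), "k1" (the pictures are not rectified: a ray, as slopes to the right and down, at radius r is drawn at 1 + k1 r^2 times it, then the intrinsics apply), "origin" and "rotation" of the camera in the world. Camera axes: x right, y down, z forward; pixel columns grow to the right and rows downward; lengths in mm; the calibration is good to about 2 mm. A picture is of the moment at which its call begins.
- job.finish_job(): hands the job in; it is judged then, once.
Trained networks look in a picture, given as the dict that the camera call returned (one of the last four; its "shot" number tells which), for a name from the list of things; names that differ only in an ending like _2 or _b are one class to them, and where a whole thing is asked for, a point or a joint stands for the part that bears it (a point fixed in the world has none). Each returns a list of dicts, best first, with "score" (0 to 1); they miss things now and then, are a little off and sometimes report something else, mostly with a low value. They report only what shows in the picture. A call takes as long as a camera call.
- finder.recognise(picture, query): "xyz" ([x, y, z] in mm, in the coordinates of the camera as it stood for that picture, good to about 4 mm: the middle of the surface that is visible of it).
- finder.silhouettes(picture, query): "mask" (400x640 bool, what is visible of it).
The state is a dict: "t": time; "joints": joint angles; "joint_velocities": joint speeds; "tau": joint torques, N m; "tool_pos": TCP position; "tcp_rot": TCP orientation; "contact_force": force on the tool from outside, world axes, zero at the start; "wrist_torque": the same for the moment, N m; "finger_gap": finger opening in mm; "finger_force": force on a finger pad.
Only numpy, scipy, OpenCV 4.12 (cv2) and the standard library are available. Lean on these libraries where they do the work, as an engineer would, in place of code of your own. Each camera call takes 0.05 s, during which the arm holds its last target. There are 200 camera calls.

TASK

Deal the four small reagent vials out to the two reagent carriers by turns, one at a time in this order: red-capped vial to the orange carrier, green-capped to the black, blue-capped to the orange, grey-capped to the black. On each carrier the first vial goes in the well beside the white bar and the second in the other well. Set each vial down upright on the floor of its well without dropping it, and leave the dropper bottle and the timer where they are.

Things in the scene. Friction and masses are not known exactly. Their poses are not given: they have to be found in the camera images.
- vial_red_center (a point): red-capped reagent vial, a small upright clear bottle, label with a green band: body 23 mm in diameter up to 26 mm from the foot, shoulder to a 17 mm cap, 43 mm high overall, 22 g (may vary by a third). The point is its centre, 21.5 mm above its foot; z runs up along the vial. It stands on the worktable (z = 0) at the start; grip it across the body.
- vial_green_center (a point): green-capped reagent vial, a small upright clear bottle, label with a dark red band: body 23 mm in diameter up to 26 mm from the foot, shoulder to a 17 mm cap, 43 mm high overall, 22 g (may vary by a third). The point is its centre, 21.5 mm above its foot; z runs up along the vial. It stands on the worktable (z = 0) at the start; grip it across the body.
- vial_blue_center (a point): blue-capped reagent vial, a small upright clear bottle, label with an ochre band: body 23 mm in diameter up to 26 mm from the foot, shoulder to a 17 mm cap, 43 mm high overall, 22 g (may vary by a third). The point is its centre, 21.5 mm above its foot; z runs up along the vial. It stands on the worktable (z = 0) at the start; grip it across the body.
- vial_grey_center (a point): grey-capped reagent vial, a small upright clear bottle, label with a blue band: body 23 mm in diameter up to 26 mm from the foot, shoulder to a 17 mm cap, 43 mm high overall, 22 g (may vary by a third). The point is its centre, 21.5 mm above its foot; z runs up along the vial. It stands on the worktable (z = 0) at the start; grip it across the body. Grey cap: light grey.
- carrier_orange_well1 (a point): first well of the orange reagent carrier, the one beside the white bar. The carrier is a block of orange plastic, 132 x 64 x 12 mm, fixed to the worktable, with two round wells 40 mm in diameter and 8 mm deep with grey floors, their centres 64 mm apart; a white bar marks one end. The point is the centre of this well's floor, 4 mm above the worktable. x runs along the carrier's length towards the white bar, y across it, z up.
- carrier_orange_well2 (a point): second well of the orange reagent carrier, the one away from the white bar. The carrier is a block of orange plastic, 132 x 64 x 12 mm, fixed to the worktable, with two round wells 40 mm in diameter and 8 mm deep with grey floors, their centres 64 mm apart; a white bar marks one end. The point is the centre of this well's floor, 4 mm above the worktable. x runs along the carrier's length towards the white bar, y across it, z up.
- carrier_black_well1 (a point): first well of the black reagent carrier, the one beside the white bar. The carrier is a block of black plastic, 132 x 64 x 12 mm, fixed to the worktable, with two round wells 40 mm in diameter and 8 mm deep with grey floors, their centres 64 mm apart; a white bar marks one end. The point is the centre of this well's floor, 4 mm above the worktable. x runs along the carrier's length towards the white bar, y across it, z up.
- carrier_black_well2 (a point): second well of the black reagent carrier, the one away from the white bar. The carrier is a block of black plastic, 132 x 64 x 12 mm, fixed to the worktable, with two round wells 40 mm in diameter and 8 mm deep with grey floors, their centres 64 mm apart; a white bar marks one end. The point is the centre of this well's floor, 4 mm above the worktable. x runs along the carrier's length towards the white bar, y across it, z up.
- dropper_center (a point): brown dropper bottle with black rubber teat, 33 mm in diameter, 102 mm high, loose; the point is its centre, 51 mm up. Not to be moved.
- timer_center (a point): green bench timer with pink keys, 66 x 92 x 28 mm, loose, lying flat; the point is its centre, 14 mm up. Not to be moved.

How it is judged (in metres and radians):
On the way, in this order (a step that is already met when the one before it is completed fails the run):
1. first, the red-capped vial stands released in the orange carrier, in the well beside the white bar (horizontal distance between vial_red_center and carrier_orange_well1 below 0.012 m and z of vial_red_center in the frame of carrier_orange_well1 between 0.0175 and 0.0255 m and angle between vial_red_center's own z axis and vertical below 0.15 rad and contact force between the fingers and vial_red below 0.05 N and linear speed of vial_red below 0.02 m/s), for 0.2 s.
2. second, the green-capped vial stands released in the black carrier, in the well beside the white bar, the vials dealt before it still in theirs (horizontal distance between vial_red_center and carrier_orange_well1 below 0.012 m and z of vial_red_center in the frame of carrier_orange_well1 between 0.0175 and 0.0255 m and angle between each of vial_red_center, vial_green_center's own z axis and vertical below 0.15 rad and horizontal distance between vial_green_center and carrier_black_well1 below 0.012 m and z of vial_green_center in the frame of carrier_black_well1 between 0.0175 and 0.0255 m and contact force between the fingers and vial_green below 0.05 N and linear speed of vial_green below 0.02 m/s), for 0.2 s.
3. third, the blue-capped vial stands released in the orange carrier, in the well away from the white bar, the vials dealt before it still in theirs (horizontal distance between vial_red_center and carrier_orange_well1 below 0.012 m and z of vial_red_center in the frame of carrier_orange_well1 between 0.0175 and 0.0255 m and angle between each of vial_red_center, vial_green_center, vial_blue_center's own z axis and vertical below 0.15 rad and horizontal distance between vial_green_center and carrier_black_well1 below 0.012 m and z of vial_green_center in the frame of carrier_black_well1 between 0.0175 and 0.0255 m and horizontal distance between vial_blue_center and carrier_orange_well2 below 0.012 m and z of vial_blue_center in the frame of carrier_orange_well2 between 0.0175 and 0.0255 m and contact force between the fingers and vial_blue below 0.05 N and linear speed of vial_blue below 0.02 m/s), for 0.2 s.
4. fourth, the grey-capped vial stands released in the black carrier, in the well away from the white bar, the vials dealt before it still in theirs (horizontal distance between vial_red_center and carrier_orange_well1 below 0.012 m and z of vial_red_center in the frame of carrier_orange_well1 between 0.0175 and 0.0255 m and angle between each of vial_red_center, vial_green_center, vial_blue_center, vial_grey_center's own z axis and vertical below 0.15 rad and horizontal distance between vial_green_center and carrier_black_well1 below 0.012 m and z of vial_green_center in the frame of carrier_black_well1 between 0.0175 and 0.0255 m and horizontal distance between vial_blue_center and carrier_orange_well2 below 0.012 m and z of vial_blue_center in the frame of carrier_orange_well2 between 0.0175 and 0.0255 m and horizontal distance between vial_grey_center and carrier_black_well2 below 0.012 m and z of vial_grey_center in the frame of carrier_black_well2 between 0.0175 and 0.0255 m and contact force between the fingers and vial_grey below 0.05 N and linear speed of vial_grey below 0.02 m/s), for 0.2 s.
At the end, for the whole second after the job is handed in: Red- and blue-capped vials in the orange carrier, green- and grey-capped in the black, red and green in the wells beside the white bars; each within 12 mm of its well's centre, standing on the well floor (height within 4 mm), upright within 0.15 rad, released and at rest (all of step 4 and contact force between the fingers and vial_red below 0.05 N and linear speed of each of vial_red, vial_green, vial_blue below 0.02 m/s and contact force between the fingers and vial_green below 0.05 N and contact force between the fingers and vial_blue below 0.05 N); the robot touches nothing.
It fails at once if the dropper bottle is moved (distance of dropper_center from where it was at the start of the episode above 0.03 m).
It fails at once if the timer is moved (distance of timer_center from where it was at the start of the episode above 0.03 m).
It fails at once if a vial is dropped or thrown (moves faster than 0.7 m/s out of the fingers) ((linear speed of vial_red above 0.7 m/s and contact force between the fingers and vial_red below 0.01 N) or (linear speed of vial_green above 0.7 m/s and contact force between the fingers and vial_green below 0.01 N) or (linear speed of vial_blue above 0.7 m/s and contact force between the fingers and vial_blue below 0.01 N) or (linear speed of vial_grey above 0.7 m/s and contact force between the fingers and vial_grey below 0.01 N)).
It also fails if it takes over 96 s, if anything falls off the work surface, if the arm or the gripper's body presses on something with over 40 N, if the wrist force passes 120 N, or if a joint passes its speed limit or range.

## Working session

There is one attempt and no reset: what is moved stays moved. The work goes in short steps, Python scripts to look and compute and a tool call to move; the robot and the scene stay as the last step left them, time stands still between calls to the robot, and variables do not carry over. Pictures are saved under pics/ and viewed, at most 14 in all, crops included, and the job is handed in when it is done.

Besides the shell and the picture viewer there is one more tool, called after "Request:" as name(argument=value, ...) on one line, values as JSON. apply_moves: Moves the arm, as the interface text tells. Shifts and turns lie within -1 to 1; 1 stands for 120 mm of shift or 45 degrees of turn. Its arguments: {"type":"object","properties":{"moves":{"type":"string"},"squeeze":{"type":"number"}},"required":["moves"]}

```bash
mkdir -p pics
cat > h.py <<'E'
import numpy as np, cv2
from plant import manip, vision, job, finder
def rays(c,uv):
    K=np.array(c["K"]);p=(np.asarray(uv,float)-K[:2,2])/[K[0,0],K[1,1]];q=p.copy()
    for _ in range(20): q=p/(1+c["k1"]*(q**2).sum(-1,keepdims=True))
    return q
def world(c,p): return np.asarray(p)@np.array(c["rotation"]).T+np.array(c["origin"])
def mask_world(c,m):
    v,u=np.nonzero(m&(c["z_map"]>0));z=c["z_map"][v,u].astype(float)
    q=rays(c,np.stack([u,v],1));return world(c,np.c_[q*z[:,None],z])
def on_plane(c,uv,h):
    q=rays(c,uv);d=np.c_[q,np.ones(len(q))]@np.array(c["rotation"]).T;o=np.array(c["origin"])
    return o+d*((h-o[2])/d[:,2])[:,None]
def save(c,n): cv2.imwrite(f"pics/{n}.png",c["img"][:,:,::-1])
E
python3 - <<'E'
from h import *
np.set_printoptions(precision=1,suppress=True)
c=vision.read_camera("top");save(c,"top0");s=vision.read_camera("side");save(s,"side0")
print(c["origin"],c["rotation"],s["origin"])
for n in ["vial_red_center","vial_green_center","vial_blue_center","vial_grey_center","carrier_orange_well1","carrier_orange_well2","carrier_black_well1","carrier_black_well2","dropper_center","timer_center"]:
    for cam,p in (("top",c),("side",s)):
        print(n,cam,[(round(r["score"],2),world(p,r["xyz"])) for r in finder.recognise(p,n)[:3]])
print(manip.sense())
E
```

```text
[ 447.     3.2 1151.6] [-0.   0.7 -0.7  0. ] [925.5 434.7 898.4]Traceback (most recent call last):
  File "<stdin>", line 7, in <module>
  File "h.py", line 7, in world
    def world(c,p): return np.asarray(p)@np.array(c["rotation"]).T+np.array(c["origin"])
                           ~~~~~~~~~~~~~^~~~~~~~~~~~~~~~~~~~~~~~~~
ValueError: matmul: Input operand 1 has a mismatch in its core dimension 0, with gufunc signature (n?,k),(k,m?)->(n?,m?) (size 4 is different from 3)
```

Rotation is a quaternion.

```bash
sed -i '1a from scipy.spatial.transform import Rotation\ndef Rm(c): return Rotation.from_quat(np.roll(c["rotation"],-1)).as_matrix()' h.py; sed -i 's/np.array(c\["rotation"\])/Rm(c)/' h.py
python3 - <<'E'
from h import *
np.set_printoptions(precision=1,suppress=True)
c=vision.read_camera("top");save(c,"top0");s=vision.read_camera("side");save(s,"side0")
for n in ["vial_red_center","vial_green_center","vial_blue_center","vial_grey_center","carrier_orange_well1","carrier_orange_well2","carrier_black_well1","carrier_black_well2","dropper_center","timer_center"]:
    for cam,p in (("top",c),("side",s)):
        print(n,cam,[(round(r["score"],2),world(p,r["xyz"])) for r in finder.recognise(p,n)[:3]])
print(manip.sense())
E
```

```text
vial_red_center top [(0.5, array([436.2, -53. ,  34.2]))]
vial_red_center side [(0.6, array([437.8, -48.9,  31.1]))]
vial_green_center top [(0.61, array([437.6, 158.5,  35.5]))]
vial_green_center side [(0.55, array([440.9, 156.8,  32.2]))]
vial_blue_center top [(0.74, array([ 598.9, -143.8,   11.5])), (0.55, array([ 475. , -157.4,   31.4]))]
vial_blue_center side [(0.58, array([ 473.8, -154.5,   30.8]))]
vial_grey_center top [(0.49, array([469.6,  38.9,  41.3]))]
vial_grey_center side [(0.45, array([472.4,  44.2,  30.1]))]
carrier_orange_well1 top [(0.72, array([613.9,  99.6,  13.3]))]
carrier_orange_well1 side [(0.8, array([615. , 109.6,  13.2]))]
carrier_orange_well2 top [(0.72, array([613.9,  99.6,  13.3]))]
carrier_orange_well2 side [(0.8, array([615. , 109.6,  13.2]))]
carrier_black_well1 top [(0.61, array([ 598.5, -145.6,   14.7])), (0.41, array([610.1, 101.1,  11.3]))]
carrier_black_well1 side [(0.94, array([ 601.5, -137.5,    9.6]))]
carrier_black_well2 top [(0.61, array([ 598.5, -145.6,   14.7])), (0.41, array([610.1, 101.1,  11.3]))]
carrier_black_well2 side [(0.94, array([ 601.5, -137.5,    9.6]))]
dropper_center top [(0.74, array([509.6, 323.7,  61.8]))]
dropper_center side [(0.81, array([526.5, 339.6,  59.4]))]
timer_center top [(0.68, array([ 492.7, -325.2,   25.8]))]
timer_center side [(0.96, array([ 497.5, -313.3,   26. ]))]
{'t': 1.25, 'joints': array([-1.5,  0.1,  0.1,  1.6, -0. ,  1.4]), 'joint_velocities': array([ 0.,  0., -0., -0., -0.,  0.]), 'tau': array([ -0. , -55.7,  50.4,   0. ,  -0. ,  -0. ]), 'tool_pos': array([ 191.5, -568.7,  253.3]), 'tcp_rot': array([ 0. ,  1. ,  0.2, -0. ]), 'contact_force': array([ 0.1,  0.6, -0.3]), 'wrist_torque': array([-0. ,  0. ,  0.1]), 'finger_force': 0.0, 'finger_gap': 85.13975303699634}
```

View pics/top0.png

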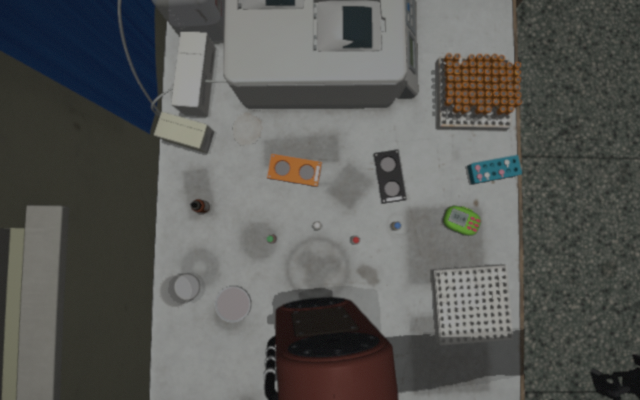

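View pics/side0.png

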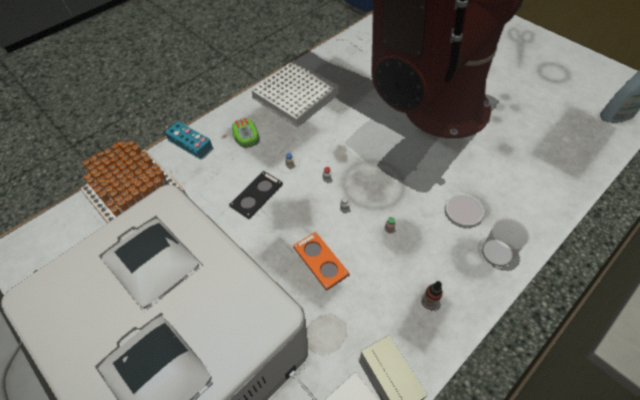

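The top view shows the caps at red (355,240), green (271,239), blue (395,226) and grey (317,226). The orange carrier is at (294,170) with its white bar on the right (318,176). The black carrier is at (390,176) with its bar at the lower end (391,200). Next I'll locate everything to the millimetre.

```bash
cat > loc.py <<'E'
from h import *
np.set_printoptions(precision=1,suppress=True)
px={"red":{"top":(355,240),"side":(326,170)},"green":{"top":(271,239),"side":(391,220)},"blue":{"top":(395,226),"side":(289,156)},"grey":{"top":(317,226),"side":(345,201)}}
cams={k:vision.read_camera(k) for k in("top","side")}
for n in px:
    for k,c in cams.items():
        for r in finder.silhouettes(c,f"vial_{n}_center")[:3]:
            m=r["mask"];v,u=np.nonzero(m)
            w=mask_world(c,m)
            print(n,k,round(r["score"],2),m.sum(),"px",u.mean().round(1),v.mean().round(1),"z=30:",on_plane(c,[[u.mean(),v.mean()]],30)[0],"med",np.median(w,0))
for n in("orange","black"):
    for k,c in cams.items():
        for r in finder.silhouettes(c,f"carrier_{n}_well1")[:2]:
            v,u=np.nonzero(r["mask"]);w=on_plane(c,np.c_[u,v],12)[:,:2].astype(np.float32)
            print(n,k,round(r["score"],2),cv2.minAreaRect(w))
# grey well discs
hsv={k:cv2.cvtColor(c["img"],cv2.COLOR_RGB2HSV) for k,c in cams.items()}
c=cams["top"]
for uv in((282,168),(306,172),(387,164),(391,189)):print(uv,on_plane(c,[uv],8)[0])
for k,b in(("a",(230,140,430,260)),):
    x0,y0,x1,y1=b;cv2.imwrite("pics/crop0.png",cv2.resize(c["img"][y0:y1,x0:x1,::-1],None,fx=4,fy=4,interpolation=cv2.INTER_CUBIC))
E
python3 loc.py
```

```text
red side 0.63 101 px 326.8 175.4 z=30: [443.3 -47.9  30. ] med [441.8 -49.2  26.8]
red side 0.23 384 px 432.1 295.7 z=30: [511.5 334.7  30. ] med [524.4 337.9  58.8]
green top 0.49 56 px 271.6 238.4 z=30: [435.  153.5  30. ] med [436.  152.4  39. ]
green top 0.27 1328 px 294.5 169.7 z=30: [608.8 100.2  30. ] med [612.2 102.2  10.3]
green side 0.66 146 px 389.6 225.0 z=30: [442.5 159.1  30. ] med [442.1 158.3  26.8]
blue top 0.64 87 px 395.4 225.4 z=30: [ 472.3 -154.8   30. ] med [ 473.  -154.3   31.4]
blue top 0.44 1304 px 390.0 176.0 z=30: [ 596.1 -140.6   30. ] med [ 598.8 -143.7   10. ]
blue side 0.69 117 px 289.2 161.0 z=30: [ 479.4 -150.2   30. ] med [ 478.3 -151.9   27.3]
grey top 0.41 81 px 316.7 224.7 z=30: [470.9  41.6  30. ] med [470.2  40.8  30.8]
grey side 0.55 117 px 344.4 204.3 z=30: [475.4  44.8  30. ] med [476.2  44.7  29. ]
orange top 0.58 ((611.0679931640625, 102.00228881835938), (132.82046508789062, 65.8165054321289), 81.21174621582031)
orange side 0.69 ((613.8272094726562, 104.42001342773438), (135.39768981933594, 67.94705963134766), 80.96589660644531)
black top 0.96 ((599.0867919921875, -143.49327087402344), (132.820068359375, 66.06272888183594), 9.71004867553711)
black side 0.66 ((601.6343994140625, -141.9282684326172), (142.79306030273438, 75.46452331542969), 8.700767517089844)
(282, 168) [615.8 134.4   8. ]
(306, 172) [606.3  72.3   8. ]
(387, 164) [ 630.1 -135.7    8. ]
(391, 189) [ 565.6 -146.2    8. ]
```

View pics/crop0.png

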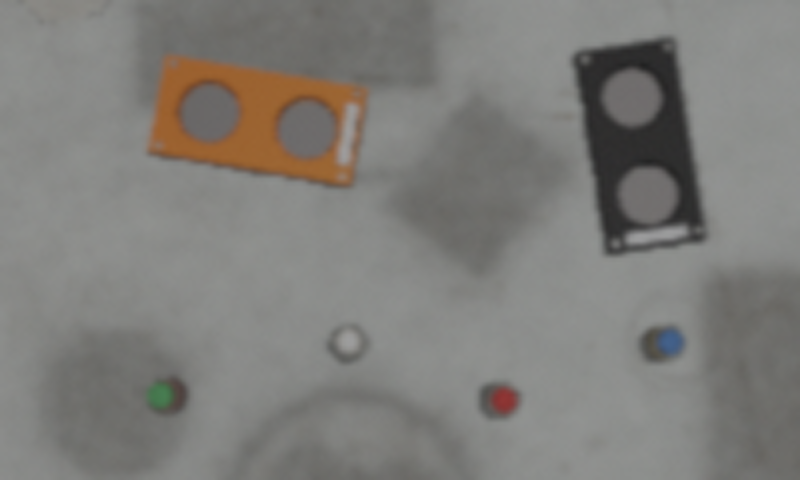

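Both carriers' wells and bars are clear in the crop. In crop pixels, orange well1 (bar side) is at (307,128) and well2 at (209,112). Black well1 is at (648,195) and well2 at (632,98). Next come the cap centres at sub-pixel level and the tool yaw.

```bash
cat > caps.py <<'E'
from h import *
np.set_printoptions(precision=1,suppress=True)
def caps(shots=None):
    c=vision.read_camera("top");f=c["img"].astype(float);r,g,b=f[...,0],f[...,1],f[...,2]
    P={"red":((356,240),r-np.maximum(g,b)),"green":((270,239),g-np.maximum(r,b)),"blue":((398,225),b-np.maximum(r,g)),"grey":((317,225),f.min(-1)-110)}
    for n,((u,v),s) in P.items():
        w=np.zeros_like(s);w[v-5:v+6,u-5:u+6]=s[v-5:v+6,u-5:u+6];w[w<.4*w.max()]=0
        vv,uu=np.nonzero(w);k=w[vv,uu];p=[(uu*k).sum()/k.sum(),(vv*k).sum()/k.sum()]
        print(n,np.array(p),len(k),on_plane(c,[p],40)[0])
    for n,p in dict(o1=(306.4,171.7),o2=(281.9,167.6),b1=(391.6,188.4),b2=(387.6,164.1)).items():print(n,on_plane(c,[p],6)[0])
caps()
s=manip.sense();R=Rotation.from_quat(np.roll(s["tcp_rot"],-1)).as_matrix();y=R[:,1];print("tool y",y,np.degrees(np.arctan2(y[1],y[0])),s["joints"][5],s["tool_pos"])
E
python3 caps.py
```

```text
red [355.5 239.5] 32 [435.8 -55.1  40. ]
green [269.6 238.4] 32 [435.  157.3  40. ]
blue [397.2 225.1] 32 [ 472.9 -157.7   40. ]
grey [317.4 223.8] 52 [472.9  39.6  40. ]
o1 [607.4  71.4   6. ]
o2 [617.2 134.9   6. ]
b1 [ 567.4 -148.     6. ]
b2 [ 630.2 -137.5    6. ]
tool y [ 0.3 -0.9  0. ] -71.39048971916304 1.353086707243359 [ 191.5 -568.7  253.3]
```

Request:
apply_moves(moves="0.53 0.408 0.858 0 0 0 0.717;0.53 0.408 0.858 0 0 0 0.717;0.53 0.408 0.858 0 0 0 0.717;0.53 0.408 0.858 0 0 0 0.717", squeeze=25)

```text
t: 2.5
tool_pos: [240.7, -465.5, 253.6]
tcp_rot: [0.0, 0.903, 0.429, -0.0]
contact_force: [-0.0, -0.4, 0.5]
finger_gap: 45.5
finger_force: 0.0
```

Request:
apply_moves(moves="0.53 0.408 0.858 0 0 0 0.717;0.53 0.408 0.858 0 0 0 0.717;0.53 0.408 0.858 0 0 0 0.717;0.53 0.408 0.858 0 0 0 0.717")

```text
t: 3.0
tool_pos: [289.4, -363.0, 253.5]
tcp_rot: [0.0, 0.75, 0.662, -0.0]
contact_force: [0.3, 0.6, -0.6]
finger_gap: 45.3
finger_force: 0.0
```

Request:
apply_moves(moves="0.53 0.408 0.858 0 0 0 0.717;0.53 0.408 0.858 0 0 0 0.717;0.53 0.408 0.858 0 0 0 0.717;0.53 0.408 0.858 0 0 0 0.717")

```text
t: 3.5
tool_pos: [338.4, -260.2, 253.4]
tcp_rot: [0.0, 0.537, 0.843, -0.0]
contact_force: [0.6, -0.7, -0.2]
finger_gap: 45.5
finger_force: 0.0
```

Request:
apply_moves(moves="0.53 0.408 0.858 0 0 0 0.717;0.53 0.408 0.858 0 0 0 0.717;0.53 0.408 0.858 0 0 0 0.717;0.53 0.408 0.858 0 0 0 0.717")

```text
t: 4.0
tool_pos: [387.4, -157.4, 253.2]
tcp_rot: [-0.0, 0.283, 0.959, 0.0]
contact_force: [0.7, 0.3, 1.1]
finger_gap: 45.1
finger_force: 0.0
```

Request:
apply_moves(moves="0.53 0.408 0.858 -0.4 0 0 0.717;0.53 0.408 0.858 -0.8 0 0 0.717;0.53 0.408 0.858 -0.8 0 0 0.717;0.53 0.408 0.858 -0.8 0 0 0.717;0.53 0.408 0.858 -0.8 0 0 0.717;0.53 0.408 0.858 -0.8 0 0 0.717")

```text
t: 4.75
tool_pos: [436.8, -55.2, 158.7]
tcp_rot: [0.001, 0.004, 1.0, -0.0]
contact_force: [-0.4, -0.1, 0.2]
finger_gap: 45.3
finger_force: 0.0
```

```bash
cat > tip.py <<'E'
from h import *
import sys
np.set_printoptions(precision=1,suppress=True)
s=vision.read_camera("side");p=manip.sense()["tool_pos"];print(p)
w=mask_world(s,s["z_map"]>0);d=w-p
k=(abs(d[:,0])<30)&(abs(d[:,1])<60)&(w[:,2]>float(sys.argv[1]))&(w[:,2]<p[2]+40)
for lo,hi in((-60,-10),(-10,10),(10,60)):
    q=w[k&(d[:,1]>lo)&(d[:,1]<hi)]
    if len(q): i=np.argsort(q[:,2])[:6];print(lo,len(q),q[i]-p)
n=int(sys.argv[2])
pix=np.array(s["K"])@(Rm(s).T@(p-np.array(s["origin"])));u,v=(pix[:2]/pix[2]).astype(int)
x0,y0=max(0,u-80),max(0,v-60);cv2.imwrite(f"pics/s{n}.png",cv2.resize(s["img"][y0:y0+140,x0:x0+160,::-1],None,fx=4,fy=4,interpolation=cv2.INTER_CUBIC));print(x0,y0)
E
python3 tip.py 60 1
```

```text
[436.7 -55.  158.5]
-60 199 [[  3.2 -22.9 -20.3]
 [  5.5 -23.9 -19.3]
 [-10.9 -23.9 -17.9]
 [ -2.7 -22.2 -17.4]
 [  1.5 -21.3 -16.9]
 [  3.1 -23.  -16.9]]
10 179 [[  5.6  29.2 -18.8]
 [  8.4  28.6 -17. ]
 [ 11.5  28.4 -14.7]
 [ 11.5  25.2 -13.9]
 [  8.8  29.  -12.9]
 [ 10.1  23.8 -12.7]]
246 77
```

View pics/s1.png

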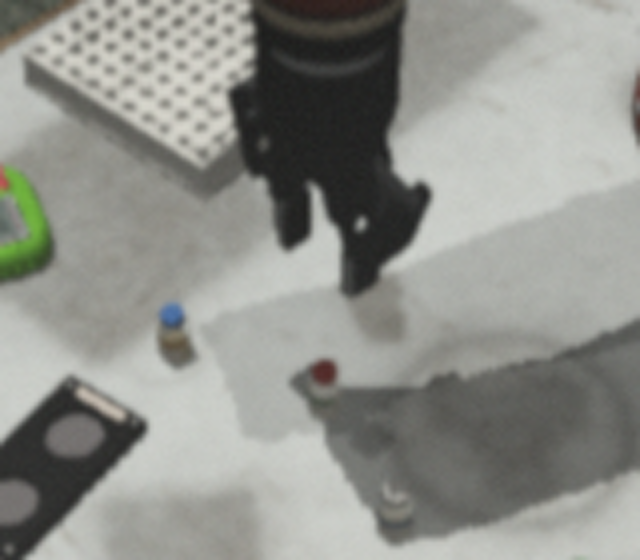

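The tips sit about 20 mm below the TCP and are centred above the red vial (crop 322,375), so I'm going down.

Request:
apply_moves(moves="0.53 0 0 -0.4 0 0 0;0.53 0 0 -0.7 0 0 0;0.53 0 0 -0.9 0 0 0;0.53 0 0 -1 0 0 0;0.53 0 0 -1 0 0 0")

```text
t: 5.42
tool_pos: [436.2, -54.1, 37.5]
tcp_rot: [-0.0, 0.001, 1.0, 0.0]
contact_force: [0.3, 0.1, 0.1]
finger_gap: 45.3
finger_force: 0.0
```

Request:
apply_moves(moves="0.53 0 0 -0.035 0 0 0;0.53 0 0 -0.035 0 0 0;0 0 0 -0.035 0 0 0;0 0 0 -0.035 0 0 0;0 0 0 -0.035 0 0 0;0 0 0 -0.035 0 0 0;0 0 0 -0.035 0 0 0;0 0 0 -0.035 0 0 0")

```text
t: 6.42
tool_pos: [436.6, -54.0, 33.6]
tcp_rot: [0.0, 0.001, 1.0, -0.0]
contact_force: [-0.2, 0.5, 5.6]
finger_gap: 22.0
finger_force: 24.8
```

Request:
apply_moves(moves="0 0 0 0.1 0 0 0;0 0 0 0.3 0 0 0;0 0 0 0.6 0 0 0;0 0.3 0.2 0.7 0 0 0;0 0.6 0.45 0.7 0 0 0;0 0.8 0.6 0.7 0 0 0;0 0.8 0.6 0.7 0 0 0;0 0.8 0.6 0.7 0 0 0")

```text
t: 7.42
tool_pos: [531.8, 18.0, 117.2]
tcp_rot: [-0.0, 0.0, 1.0, 0.0]
contact_force: [0.3, 0.2, -0.6]
finger_gap: 21.7
finger_force: 24.5
```

```bash
python3 tip.py 40 2
```

```text
[531.7  17.8 117.2]
-60 121 [[  7.1 -10.7 -20.2]
 [ 10.1 -14.  -16.7]
 [ 10.6 -10.2 -16.3]
 [  7.6 -10.1 -15.2]
 [ 10.8 -16.4 -14.5]
 [ 10.4 -13.5 -12.1]]
-10 80 [[  7.3   5.6 -35.1]
 [  4.6   9.3 -34. ]
 [  9.3  -5.5 -32.4]
 [  7.    8.6 -32.3]
 [  8.9   4.  -31.1]
 [  6.4   7.9 -29.6]]
10 157 [[  8.7  16.9 -21.9]
 [  6.   17.3 -20.3]
 [ 10.7  15.7 -17.3]
 [  9.4  17.6 -16.7]
 [  6.4  20.9 -16.2]
 [  6.3  17.6 -15.9]]
239 129
```

View pics/s2.png

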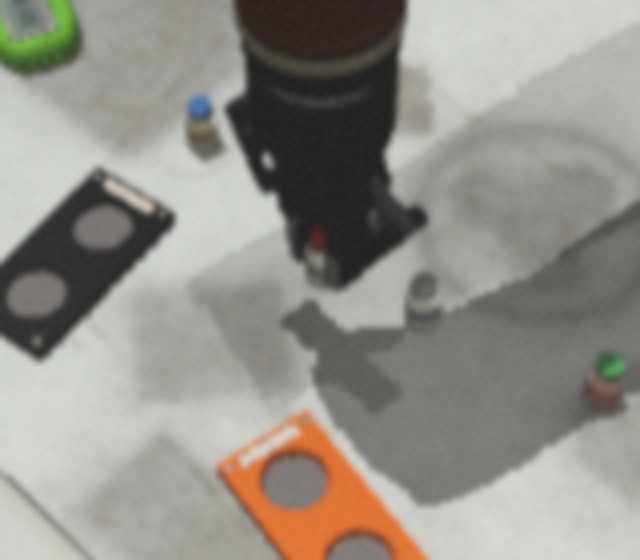

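The red vial is held upright (crop 320,255), with its foot about 34 mm below the TCP, so I'm moving it to orange well 1.

Request:
apply_moves(moves="0 0.3 0.22 0 0 0 0;0 0.627 0.445 0 0 0 0;0 0.627 0.445 0 0 0 0;0 0.627 0.445 -0.25 0 0 0;0 0.627 0.445 -0.5 0 0 0;0 0.627 0.445 -0.6 0 0 0;0 0.627 0.445 -0.6 0 0 0;0 0.627 0.445 -0.62 0 0 0;0 0.627 0.445 -0.635 0 0 0;0 0.627 0.445 -0.635 0 0 0")

```text
t: 8.72
tool_pos: [607.7, 71.5, 41.3]
tcp_rot: [0.0, 0.001, 1.0, 0.0]
contact_force: [0.6, -0.3, 0.3]
finger_gap: 21.9
finger_force: 24.5
```

Request:
apply_moves(moves="0 0 0 -0.01 0 0 0;0 0 0 -0.02 0 0 0;0 0 0 -0.028 0 0 0;0 0 0 -0.028 0 0 0")

```text
t: 9.22
tool_pos: [607.6, 71.6, 37.7]
tcp_rot: [0.0, 0.001, 1.0, 0.0]
contact_force: [0.2, -0.1, 2.7]
finger_gap: 21.5
finger_force: 24.7
```

Request:
apply_moves(moves="0.3 0 0 0 0 0 0;0.35 0 0 0 0 0 0;0.45 0 0 0 0 0 0;0.53 0 0 0 0 0 0;0.53 0 0 0.1 0 0 0;0.53 0 0 0.3 0 0 0;0.53 0 0 0.6 0 0 0;0.53 0 0 0.8 0 0 0;0.53 0 0 0.8 0 0 0")

```text
t: 10.35
tool_pos: [609.1, 71.4, 136.8]
tcp_rot: [0.002, 0.001, 1.0, -0.0]
contact_force: [-0.2, -0.1, -0.7]
finger_gap: 45.3
finger_force: 0.0
```

Run:
```python
from h import *
np.set_printoptions(precision=1,suppress=True)
for k in("side","top"):
    c=vision.read_camera(k)
    for r in finder.silhouettes(c,"vial_red_center")[:2]: print(k,r["score"],r["mask"].sum(),np.median(mask_world(c,r["mask"]),0))
    if k=="side":
        cv2.imwrite("pics/a3.png",cv2.resize(c["img"][150:310,260:460,::-1],None,fx=4,fy=3.75,interpolation=cv2.INTER_CUBIC))
```

```text
(no output)
```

View pics/a3.png

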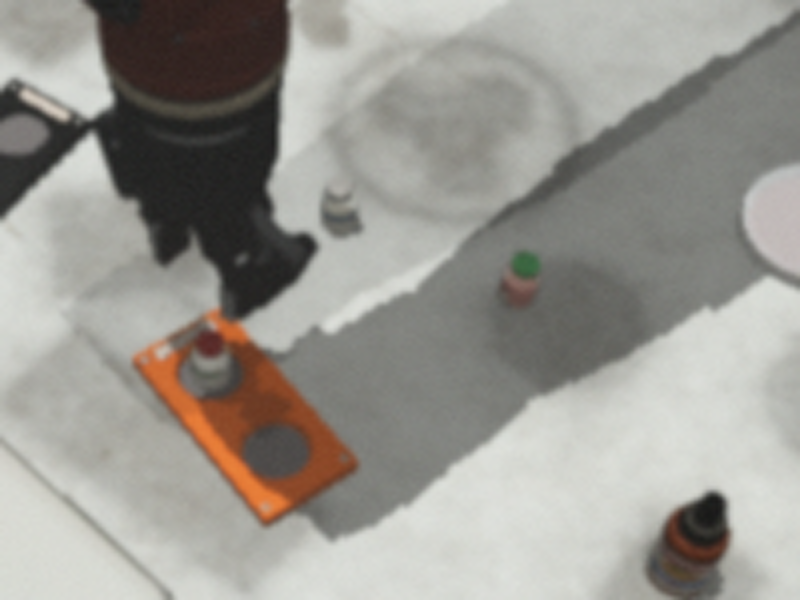

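Red stands centred and upright in orange well 1 (crop 210,360). Green is next.

Request:
apply_moves(moves="0.53 -0.4 0.2 0 0 0 0;0.53 -0.8 0.4 0 0 0 0;0.53 -0.8 0.4 0 0 0 0")

```text
t: 10.92
tool_pos: [507.7, 121.1, 131.7]
tcp_rot: [-0.002, -0.001, 1.0, 0.0]
contact_force: [0.8, 0.1, 0.1]
finger_gap: 45.4
finger_force: 0.0
```

Request:
apply_moves(moves="0.53 -0.4 0.2 0 0 0 0;0.53 -0.631 0.313 0 0 0 0;0.53 -0.631 0.313 0 0 0 0;0.53 -0.631 0.313 -0.3 0 0 0;0.53 -0.631 0.313 -0.6 0 0 0;0.53 -0.631 0.313 -0.75 0 0 0;0.53 -0.631 0.313 -0.838 0 0 0;0.53 -0.631 0.313 -0.838 0 0 0;0.53 -0.631 0.313 -0.838 0 0 0")

```text
t: 12.05
tool_pos: [436.7, 157.1, 34.1]
tcp_rot: [0.001, 0.001, 1.0, 0.0]
contact_force: [0.4, 0.3, 0.2]
finger_gap: 45.2
finger_force: 0.0
```

Request:
apply_moves(moves="0 0 0 0 0 0 0;0 0 0 0 0 0 0;0 0 0 0 0 0 0;0 0 0 0 0 0 0;0 0 0 0 0 0 0;0 0 0 0 0 0 0")

```text
t: 12.8
tool_pos: [436.5, 157.2, 33.9]
tcp_rot: [0.001, 0.001, 1.0, 0.0]
contact_force: [-1.1, 0.0, 5.5]
finger_gap: 21.7
finger_force: 24.6
```

Request:
apply_moves(moves="0 0 0 0.1 0 0 0;0 0 0 0.4 0 0 0;0 0 0 0.7 0 0 0;0 0.15 -0.3 0.84 0 0 0;0 0.3 -0.7 0.84 0 0 0;0 0.3 -0.7 0.84 0 0 0")

```text
t: 13.55
tool_pos: [472.9, 70.5, 134.8]
tcp_rot: [0.001, 0.002, 1.0, -0.0]
contact_force: [0.2, 0.9, -0.6]
finger_gap: 22.0
finger_force: 24.7
```

Request:
apply_moves(moves="0 0.2 -0.4 0 0 0 0;0 0.35 -0.7 0 0 0 0;0 0.5 -1 0 0 0 0;0 0.5 -1 0 0 0 0")

```text
t: 14.05
tool_pos: [532.3, -48.3, 134.0]
tcp_rot: [-0.0, 0.002, 1.0, -0.0]
contact_force: [-0.5, 1.3, -0.5]
finger_gap: 21.8
finger_force: 24.7
```

Request:
apply_moves(moves="0 0.15 -0.4 0 0 0 0;0 0.294 -0.845 0 0 0 0;0 0.294 -0.845 0 0 0 0;0 0.294 -0.845 -0.2 0 0 0;0 0.294 -0.845 -0.5 0 0 0;0 0.294 -0.845 -0.7 0 0 0;0 0.294 -0.845 -0.75 0 0 0;0 0.294 -0.845 -0.77 0 0 0;0 0.294 -0.845 -0.77 0 0 0")

```text
t: 15.18
tool_pos: [567.7, -148.1, 42.6]
tcp_rot: [0.001, 0.0, 1.0, -0.0]
contact_force: [-0.1, 0.2, -0.9]
finger_gap: 21.5
finger_force: 24.8
```

Request:
apply_moves(moves="0 0 0 -0.015 0 0 0;0 0 0 -0.03 0 0 0;0 0 0 -0.038 0 0 0;0 0 0 -0.038 0 0 0")

```text
t: 15.68
tool_pos: [567.5, -148.5, 38.0]
tcp_rot: [0.0, 0.001, 1.0, -0.0]
contact_force: [-1.4, 2.3, 7.5]
finger_gap: 21.6
finger_force: 25.6
```

Request:
apply_moves(moves="0.3 0 0 0 0 0 0;0.35 0 0 0 0 0 0;0.45 0 0 0 0 0 0;0.53 0 0 0 0 0 0;0.53 0 0 0.1 0 0 0;0.53 0 0 0.3 0 0 0;0.53 0 0 0.6 0 0 0;0.53 0 0 0.8 0 0 0;0.53 0 0 0.8 0 0 0")

```text
t: 16.8
tool_pos: [568.5, -149.0, 135.9]
tcp_rot: [0.002, 0.001, 1.0, -0.001]
contact_force: [0.1, -0.1, 0.4]
finger_gap: 45.0
finger_force: 0.0
```

Run:
```python
from h import *
c=vision.read_camera("side")
cv2.imwrite("pics/a4.png",cv2.resize(c["img"][130:290,220:420,::-1],None,fx=4,fy=3.75,interpolation=cv2.INTER_CUBIC))
```

```text
(no output)
```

View pics/a4.png

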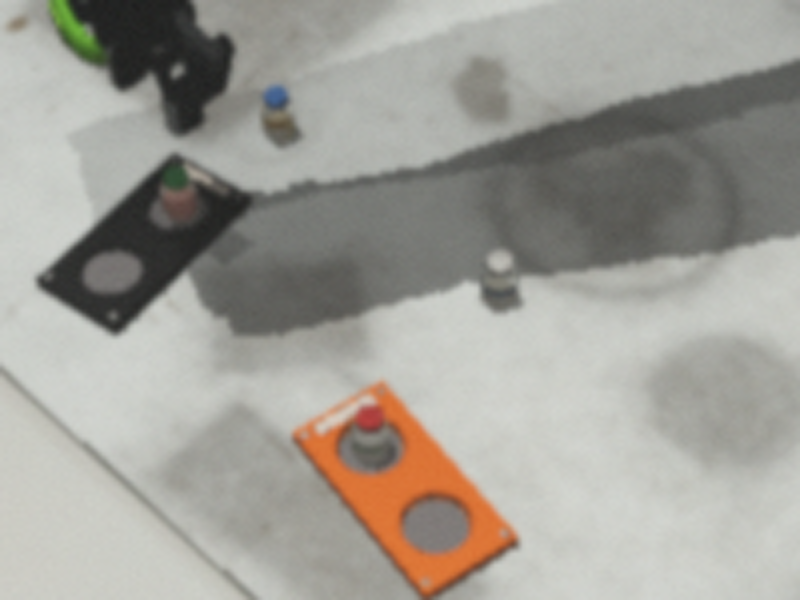

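Green is upright in black well 1 (crop 178,195). Blue is next.

Request:
apply_moves(moves="0.53 -0.4 -0.04 0 0 0 0;0.53 -0.784 -0.072 0 0 0 0;0.53 -0.784 -0.072 0 0 0 0;0.53 -0.784 -0.072 -0.3 0 0 0;0.53 -0.784 -0.072 -0.6 0 0 0;0.53 -0.784 -0.072 -0.75 0 0 0;0.53 -0.784 -0.072 -0.832 0 0 0;0.53 -0.784 -0.072 -0.832 0 0 0;0.53 -0.784 -0.072 -0.832 0 0 0")

```text
t: 17.98
tool_pos: [473.8, -157.4, 34.2]
tcp_rot: [0.001, 0.001, 1.0, -0.0]
contact_force: [0.1, 0.2, 0.0]
finger_gap: 45.2
finger_force: 0.0
```

Request:
apply_moves(moves="0 0 0 0 0 0 0;0 0 0 0 0 0 0;0 0 0 0 0 0 0;0 0 0 0 0 0 0;0 0 0 0 0 0 0;0 0 0 0 0 0 0")

```text
t: 18.73
tool_pos: [473.6, -157.3, 33.9]
tcp_rot: [0.001, 0.001, 1.0, -0.0]
contact_force: [0.1, 0.4, 6.6]
finger_gap: 21.5
finger_force: 26.3
```

Request:
apply_moves(moves="0 0 0 0.1 0 0 0;0 0 0 0.4 0 0 0;0 0 0 0.7 0 0 0;0 0.15 0.3 0.84 0 0 0;0 0.3 0.7 0.84 0 0 0;0 0.3 0.7 0.84 0 0 0")

```text
t: 19.48
tool_pos: [509.7, -70.3, 134.7]
tcp_rot: [0.0, -0.001, 1.0, 0.0]
contact_force: [-0.4, 0.5, -0.2]
finger_gap: 21.9
finger_force: 25.7
```

Request:
apply_moves(moves="0 0.2 0.4 0 0 0 0;0 0.35 0.7 0 0 0 0;0 0.5 1 0 0 0 0;0 0.5 1 0 0 0 0")

```text
t: 19.98
tool_pos: [569.4, 48.4, 133.9]
tcp_rot: [-0.0, -0.001, 1.0, 0.0]
contact_force: [0.0, -0.3, -0.8]
finger_gap: 21.3
finger_force: 25.7
```

Request:
apply_moves(moves="0 0.2 0.36 0 0 0 0;0 0.396 0.73 0 0 0 0;0 0.396 0.73 0 0 0 0;0 0.396 0.73 0 0 0 0;0 0.396 0.73 -0.3 0 0 0;0 0.396 0.73 -0.6 0 0 0;0 0.396 0.73 -0.73 0 0 0;0 0.396 0.73 -0.77 0 0 0;0 0.396 0.73 -0.77 0 0 0")

```text
t: 21.1
tool_pos: [617.1, 134.3, 42.5]
tcp_rot: [0.001, 0.001, 1.0, 0.0]
contact_force: [-0.0, -0.1, -0.3]
finger_gap: 21.5
finger_force: 25.7
```

Request:
apply_moves(moves="0 0 0 -0.015 0 0 0;0 0 0 -0.03 0 0 0;0 0 0 -0.037 0 0 0;0 0 0 -0.037 0 0 0")

```text
t: 21.6
tool_pos: [617.1, 134.7, 38.0]
tcp_rot: [0.001, 0.0, 1.0, 0.0]
contact_force: [-1.3, -0.1, 5.1]
finger_gap: 21.8
finger_force: 26.2
```

Request:
apply_moves(moves="0.3 0 0 0 0 0 0;0.35 0 0 0 0 0 0;0.45 0 0 0 0 0 0;0.53 0 0 0 0 0 0;0.53 0 0 0.1 0 0 0;0.53 0 0 0.3 0 0 0;0.53 0 0 0.6 0 0 0;0.53 0 0 0.8 0 0 0;0.53 0 0 0.8 0 0 0")

```text
t: 22.72
tool_pos: [618.2, 134.7, 136.2]
tcp_rot: [0.002, 0.001, 1.0, 0.0]
contact_force: [1.2, -0.1, -0.8]
finger_gap: 44.9
finger_force: 0.0
```

Run:
```python
from h import *
c=vision.read_camera("side")
cv2.imwrite("pics/a5.png",cv2.resize(c["img"][130:290,220:420,::-1],None,fx=4,fy=3.75,interpolation=cv2.INTER_CUBIC))
```

```text
(no output)
```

View pics/a5.png

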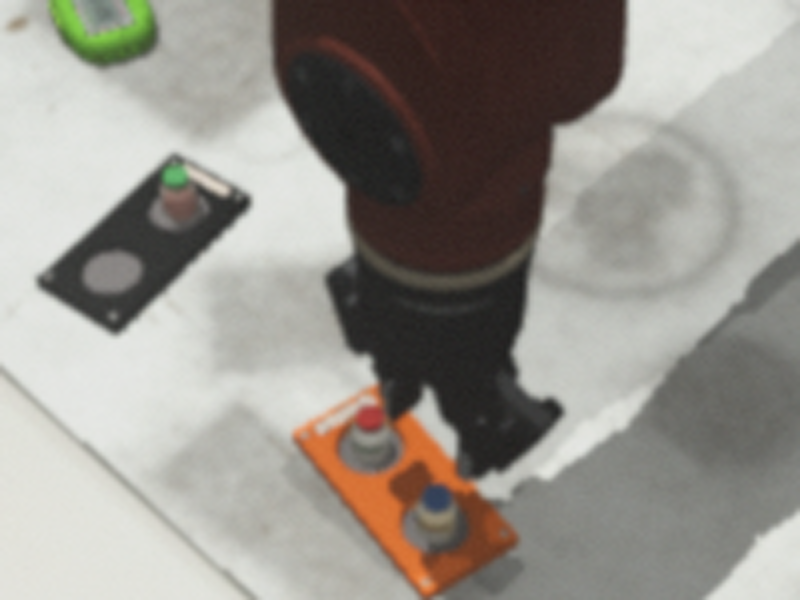

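Blue is upright in orange well 2 (crop 436,515). Grey is last.

Request:
apply_moves(moves="0.53 -0.3 -0.2 0 0 0 0;0.53 -0.6 -0.4 0 0 0 0;0.53 -0.6 -0.4 0 0 0 0")

```text
t: 23.15
tool_pos: [541.6, 85.9, 131.0]
tcp_rot: [-0.002, 0.001, 1.0, 0.0]
contact_force: [1.0, 0.6, 0.3]
finger_gap: 45.6
finger_force: 0.0
```

Request:
apply_moves(moves="0.53 -0.4 -0.25 0 0 0 0;0.53 -0.603 -0.386 0 0 0 0;0.53 -0.603 -0.386 0 0 0 0;0.53 -0.603 -0.386 -0.3 0 0 0;0.53 -0.603 -0.386 -0.6 0 0 0;0.53 -0.603 -0.386 -0.75 0 0 0;0.53 -0.603 -0.386 -0.832 0 0 0;0.53 -0.603 -0.386 -0.832 0 0 0;0.53 -0.603 -0.386 -0.832 0 0 0")

```text
t: 24.28
tool_pos: [473.1, 40.2, 34.3]
tcp_rot: [0.001, 0.001, 1.0, -0.0]
contact_force: [1.1, -0.1, 0.9]
finger_gap: 45.2
finger_force: 0.0
```

Request:
apply_moves(moves="0 0 0 0 0 0 0;0 0 0 0 0 0 0;0 0 0 0 0 0 0;0 0 0 0 0 0 0;0 0 0 0 0 0 0;0 0 0 0 0 0 0")

```text
t: 25.02
tool_pos: [472.9, 40.2, 34.1]
tcp_rot: [0.001, 0.001, 1.0, -0.0]
contact_force: [-0.7, -0.2, 6.0]
finger_gap: 21.1
finger_force: 24.6
```

Request:
apply_moves(moves="0 0 0 0.1 0 0 0;0 0 0 0.4 0 0 0;0 0 0 0.7 0 0 0;0 0.25 -0.3 0.84 0 0 0;0 0.5 -0.6 0.84 0 0 0;0 0.5 -0.6 0.84 0 0 0;0 0.5 -0.6 0.84 0 0 0")

```text
t: 25.9
tool_pos: [531.7, -31.4, 134.0]
tcp_rot: [-0.0, 0.001, 1.0, 0.0]
contact_force: [0.5, 0.2, -0.1]
finger_gap: 21.3
finger_force: 24.7
```

Request:
apply_moves(moves="0 0.3 -0.33 0 0 0 0;0 0.6 -0.65 0 0 0 0;0 0.814 -0.883 0 0 0 0;0 0.814 -0.883 0 0 0 0;0 0.814 -0.883 -0.3 0 0 0;0 0.814 -0.883 -0.6 0 0 0;0 0.814 -0.883 -0.73 0 0 0;0 0.814 -0.883 -0.77 0 0 0;0 0.814 -0.883 -0.77 0 0 0")

```text
t: 27.02
tool_pos: [630.3, -137.5, 42.7]
tcp_rot: [0.001, 0.0, 1.0, -0.0]
contact_force: [0.2, -0.4, 0.8]
finger_gap: 21.6
finger_force: 24.7
```

Request:
apply_moves(moves="0 0 0 -0.015 0 0 0;0 0 0 -0.03 0 0 0;0 0 0 -0.038 0 0 0;0 0 0 -0.038 0 0 0")

```text
t: 27.52
tool_pos: [630.3, -137.9, 38.1]
tcp_rot: [0.001, 0.001, 1.0, -0.0]
contact_force: [-1.6, 0.8, 5.8]
finger_gap: 21.5
finger_force: 25.4
```

Request:
apply_moves(moves="0.3 0 0 0 0 0 0;0.35 0 0 0 0 0 0;0.45 0 0 0 0 0 0;0.53 0 0 0 0 0 0;0.53 0 0 0.1 0 0 0;0.53 0 0 0.3 0 0 0;0.53 0 0 0.6 0 0 0;0.53 0 0 0.9 0 0 0;0.53 0 0 0.9 0 0 0;0.53 0 0 0.9 0 0 0")

```text
t: 28.78
tool_pos: [629.8, -137.6, 145.1]
tcp_rot: [0.0, 0.001, 1.0, -0.0]
contact_force: [-0.4, -0.2, -0.9]
finger_gap: 45.6
finger_force: 0.0
```

Run:
```python
from h import *
c=vision.read_camera("side")
cv2.imwrite("pics/a6.png",cv2.resize(c["img"][130:290,220:420,::-1],None,fx=4,fy=3.75,interpolation=cv2.INTER_CUBIC))
```

```text
(no output)
```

View pics/a6.png

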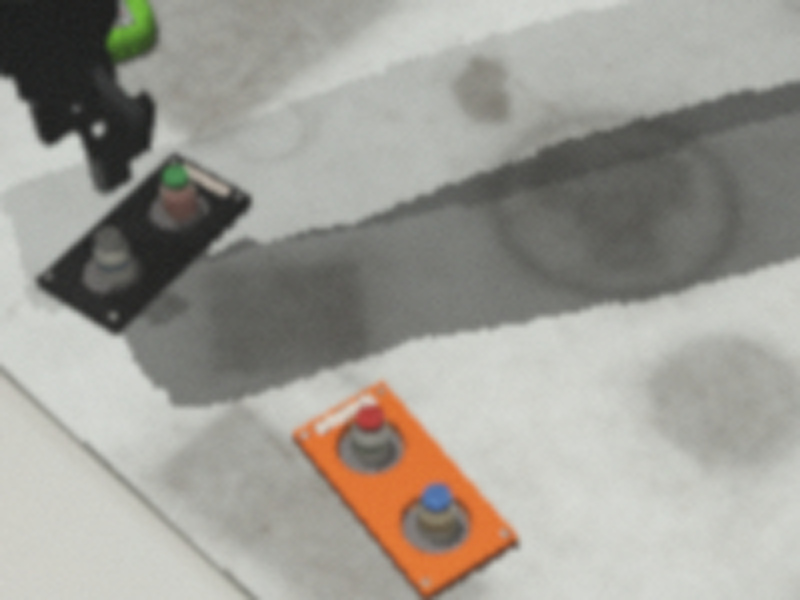

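All four vials stand upright in their wells: green (178,195), grey (110,255), red (370,440) and blue (436,515). The gripper is clear of everything, so I'm handing in.

```bash
python3 -c "
from plant import job
print(job.finish_job())"
```

```text
the job is handed in; nothing more can be done
None
```

All four vials were dealt in the order given and stand upright and released in their assigned wells. I never touched the dropper bottle or the timer, and handed the job in at about 29 s; the hand-in call returned no verdict.

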